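Gauge a plaster ridge with radius leaves

TASK

Find out which of the three beech radius leaves fits the rounded ridge of the plaster former that stands nearest the robot, by trying them on it square across the ridge: too large a leaf touches at its crown only and rocks or slides from side to side, too small a leaf stands high on its two feet. Press the leaf that fits down on the ridge for about half a second as firmly as a kilogram weighs (10 N or so), let go, and leave it sitting upright and fully down at about the middle of the ridge, with the other two standing upright in their tray. Plaster bruises, so never lean hard on it with a leaf.

Things in the scene. Friction and masses are not known exactly. Their poses are not given: they have to be found in the camera images.
- small_leaf_grip (a point): small radius leaf, blue band: loose beech plate 84 high, 18 thick, 0.08-0.14 kg, on two feet (43 wide over both). Underside: hollow arc, radius 14, 124 degrees wide, its crown 7.6 above the soles. Neck: 26 wide along y, straight-sided from 38 above the soles to the rounded top; hold it there. Point: middle of the neck, 52 above the soles; x through the thickness, y across the width, z up
- middle_leaf_grip (a point): middle radius leaf, ochre yellow band: loose beech plate 84 high, 18 thick, 0.08-0.14 kg, on two feet (54 wide over both). Underside: hollow arc, radius 20, 124 degrees wide, its crown 10.8 above the soles. Neck: 26 wide along y, straight-sided from 38 above the soles to the rounded top; hold it there. Point: middle of the neck, 52 above the soles; x through the thickness, y across the width, z up
- large_leaf_grip (a point): large radius leaf, dark red band: loose beech plate 84 high, 18 thick, 0.08-0.14 kg, on two feet (64 wide over both). Underside: hollow arc, radius 26, 124 degrees wide, its crown 14.0 above the soles. Neck: 26 wide along y, straight-sided from 38 above the soles to the rounded top; hold it there. Point: middle of the neck, 52 above the soles; x through the thickness, y across the width, z up
- former_a_axis (a point): heavy plaster former, stuck down: a foot plate 156x116 (14 to 24 thick) with a straight ridge 120 long, its top rounded to radius 14, 20 or 26 (each of the three another, not told which), flanks 20 degrees off vertical. Point: middle of the ridge, on the axis its top is rounded about (65 to 75 above the table; the crest is one radius higher); x along the ridge, y across. The former nearest the robot is to be gauged
- former_b_axis (a point): heavy plaster former, stuck down: a foot plate 156x116 (14 to 24 thick) with a straight ridge 120 long, its top rounded to radius 14, 20 or 26 (each of the three another, not told which), flanks 20 degrees off vertical. Point: middle of the ridge, on the axis its top is rounded about (65 to 75 above the table; the crest is one radius higher); x along the ridge, y across. The former nearest the robot is to be gauged
- former_c_axis (a point): heavy plaster former, stuck down: a foot plate 156x116 (14 to 24 thick) with a straight ridge 120 long, its top rounded to radius 14, 20 or 26 (each of the three another, not told which), flanks 20 degrees off vertical. Point: middle of the ridge, on the axis its top is rounded about (65 to 75 above the table; the crest is one radius higher); x along the ridge, y across. The former nearest the robot is to be gauged
- leaf_tray: fixed shallow wooden tray, 80 (x) x 316 (y) x 16 mm outside, 64 x 300 inside, floor 6 above the table. Origin at the centre of its underside, x across its short side, y along it. The leaves stand in it 98 mm apart along its y, in any order, their width along the tray's y
Not all that is in view belongs to the job. What is shaped like the part that bears small_leaf_grip but green is not meant.

How it is judged:
By the outcome, as a careful person would: the job done as asked, in the order asked, and still so for the second after the job is handed in, with the robot touching nothing.
It also fails if it takes over 72 s, if anything falls off the work surface, if the arm or the gripper's body presses on something with over 40 N, if the wrist force passes 120 N, or if a joint passes its speed limit or range.

ROBOT

A 7-joint arm with a two-finger parallel gripper is mounted at the origin on a cart in front of the work surface, level with it; the furniture and walls round the work are solid. World frame = base frame: x ahead of the robot, y to its left, z up, the work surface at z = 0. Lengths are in m, angles in rad, forces in N, time in s.
With the tool pointing down it reaches from about 0.4 to 0.85 m from the base axis. Payload 4.5 kg.
Tool frame: the origin (TCP) lies midway between the tips of the shut fingers; the grasp point (between the pads) lies 19 mm behind it; z points along the fingers, y is the line along which they close (so a half turn about z gives the same grasp; the last joint's range is limited). The gripper opens to 88 mm and grips with 3 to 60 N. Pads are 18 mm wide; open, the fingers measure 123 mm over their backs; the gripper's body (75 mm by 187 mm) begins 45 mm behind the grasp point.
Start: joints at [-1.292, 0.689, -0.195, 1.565, 0.157, 0.902, -0.215], TCP at [0.151, 0.606, 0.239] pointing down, gripper open.
Joint ranges: [-3.01, 3.01], [-0.46, 2.08], [-1.47, 1.51], [0.13, 2.56], [-1, 4.14], [0.04, 2.09], [-2.66, 2.66]. Speed limits (rad/s): [2.57, 2.57, 3.14, 3.14, 3.14, 3.14, 3.14].

INTERFACE

Orientations are given as a unit quaternion [x, y, z, w].
In Python, from plant import r gives the robot as it stands.
- The arm moves only by the tool carry_out, never from a script. Its argument "plan" is a list of rows, each an object with "rot": the turn, a rotation vector about the tool's x, y, z in rad, a list of three; "xyz": the shift along the tool's x, y, z in m, a list of three; "grip": the closure in counts, from 0 (fully open) to 255 (shut). In form: [{"rot": [wx, wy, wz], "xyz": [dx, dy, dz], "grip": grip}, ...]. A call has 1 to 8 rows; each row is the pose to reach, as a shift and turn from the pose commanded when the call began, along the tool's axes at that moment; what a row does not reach only later rows make up. A row lasts 1/12 s, in which the tool goes at most 41.7 mm and 7.16 degrees, less where a joint would pass 70% of its speed; a pose out of reach is approached as far as the arm can. A call with a gripper value outside its range is refused whole. The fingers move at their own pace and stop on an object; "squeeze" is the grip in N (left out, the last holds). Time passes only in rows, so rows that repeat a pose let the fingers close. It gives the time, the measured TCP pose, the force, the opening and the grip force at its end, in the units of the state.
- r.get_state(): the state, without advancing time (a new reading comes with each control period).
- r.snapshot(name): name is "scene" or "top" or "wrist"; returns the picture (420x560x3 uint8, red, green, blue); there is no depth.
- r.camera_params(name): a dict with "fx", "fy", "cx", "cy" (pixels), "position" and "attitude" of the camera in the world; the wrist camera has in their place "hand_eye" (4x4, takes a point from camera to tool coordinates, whose origin is the TCP and whose axes are the flange's). Camera axes: x right, y down, z forward; pixel columns grow to the right and rows downward; lengths in m; the calibration is good to about 2 mm. A picture is of the moment at which its call begins: read the wrist's pose just before it. camera_params takes no time and is no camera call.
- r.finish_job(): hands the job in; it is judged then, once.
The state is a dict: "clock": time; "q": joint angles; "qd": joint speeds; "joint_torque": joint torques, N m; "tool_pos": TCP position; "eef_rot": TCP orientation; "contact_force": force on the tool from outside, world axes, zero at the start; "moment": the same for the moment, N m; "opening": opening from 0.0 (shut) to 1.0 (fully open); "finger_force": force on a finger pad.
Only numpy, scipy, OpenCV 4.12 (cv2) and the standard library are available. Lean on these libraries where they do the work, as an engineer would, in place of code of your own. Each camera call takes 0.05 s, during which the arm holds its last target. There are 200 camera calls.

## Working session

There is one attempt and no reset: what is moved stays moved. The work goes in short steps, Python scripts to look and compute and a tool call to move; the robot and the scene stay as the last step left them, time stands still between calls to the robot, and variables do not carry over. Pictures are saved under pics/ and viewed, at most 10 in all, crops included, and the job is handed in when it is done.

Besides the shell and the picture viewer there is one more tool, called after "Emit:" as name([rows], argument=value, ...), one row to a line, values as JSON. carry_out: Moves the arm, as the interface text tells. Its arguments: {"type":"object","properties":{"plan":{"type":"array"},"squeeze":{"type":"number"}},"required":["plan"]}

```bash
mkdir -p pics; ls; python3 - <<'E'
from plant import r
import cv2,numpy as np
s=r.get_state();print({k:np.round(v,3) for k,v in s.items()})
for n in ["scene","top"]:
    p=r.camera_params(n);print(n,{k:np.round(v,4).tolist() for k,v in p.items()})
    cv2.imwrite(f"pics/{n}0.png",r.snapshot(n)[:,:,::-1])
print(r.camera_params("wrist"))
E
```

```text
pics
{'clock': np.float64(0.0), 'q': array([-1.292,  0.69 , -0.195,  1.566,  0.157,  0.902, -0.215]), 'qd': array([ 0.   , -0.   ,  0.002, -0.   ,  0.   , -0.001, -0.001]), 'joint_torque': array([-0.0000e+00, -5.2757e+01, -1.2670e+00, -1.5343e+01, -5.3000e-02,
        7.0000e-03,  0.0000e+00]), 'tool_pos': array([0.151, 0.606, 0.238]), 'eef_rot': array([ 0.122,  0.993, -0.001, -0.   ]), 'contact_force': array([ 0.396, -0.608,  0.263]), 'moment': array([-0.052,  0.03 ,  0.033]), 'finger_force': np.float64(0.0), 'opening': np.float64(1.002)}
scene {'fx': 527.3835, 'fy': 527.3835, 'cx': 285.5753, 'cy': 209.2637, 'position': [-0.3975, -0.5275, 1.1059], 'attitude': [0.7931, -0.4451, 0.1941, -0.3676]}
top {'fx': 456.6667, 'fy': 456.6667, 'cx': 278.5436, 'cy': 209.4305, 'position': [0.3749, 0.09, 1.1866], 'attitude': [-0.6933, 0.7146, -0.0598, 0.0712]}
{'fx': 293.13719307092197, 'fy': 293.13719307092197, 'cx': 283.14440186484336, 'cy': 205.53196369522982, 'hand_eye': array([[-6.58207949e-04, -9.57440832e-01, -2.88628863e-01,
         7.51660988e-02],
       [ 9.99999697e-01, -5.10132191e-04, -5.88251496e-04,
        -3.99142289e-04],
       [ 4.15977128e-04, -2.88629163e-01,  9.57440877e-01,
        -1.46611012e-01],
       [ 0.00000000e+00,  0.00000000e+00,  0.00000000e+00,
         1.00000000e+00]])}
```

View pics/scene0.png

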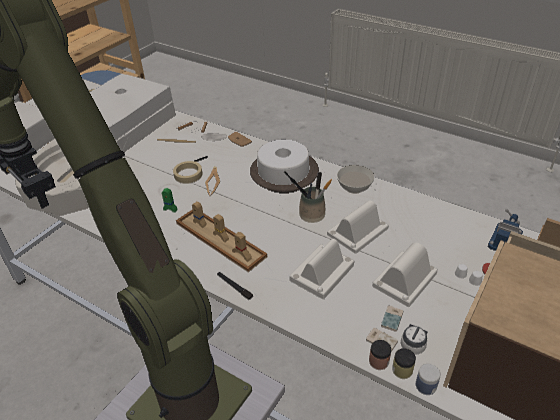

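View pics/top0.png

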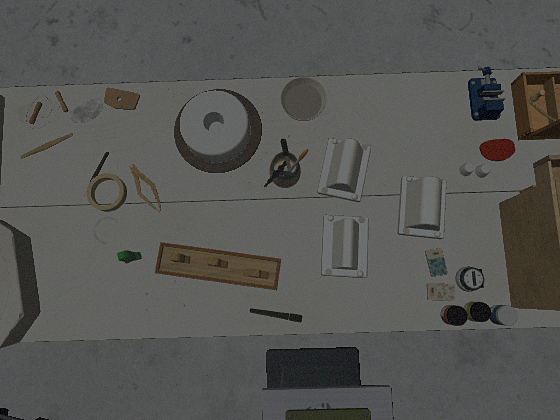

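The scene picture shows the tray with three leaves at (220,238), the green decoy at (168,200), and formers at (322,265), (358,225), (405,270). In the top picture the nearest former is at (345,245) and the tray at (218,266).

```bash
cat > h.py <<'E'
from plant import r
import cv2,numpy as np
from scipy.spatial.transform import Rotation as R
def cam(n,s=None):
    p=r.camera_params(n);K=(p["fx"],p["fy"],p["cx"],p["cy"])
    if n!="wrist": return K,np.array(p["position"]),R.from_quat(p["attitude"]).as_matrix()
    Rt=R.from_quat(s["eef_rot"]).as_matrix();H=p["hand_eye"]
    return K,np.array(s["tool_pos"])+Rt@H[:3,3],Rt@H[:3,:3]
def ray(c,uv,z):
    K,p,M=c;d=M@np.array([(uv[0]-K[2])/K[0],(uv[1]-K[3])/K[1],1]);return p+d*(z-p[2])/d[2]
def proj(c,X):
    K,p,M=c;q=M.T@(np.array(X)-p);return np.array([K[2]+K[0]*q[0]/q[2],K[3]+K[1]*q[1]/q[2]])
E
python3 - <<'E'
from h import *
c=cam("top")
for n,uv,z in [("base",(345,245),.02),("f2",(345,167),.02),("f3",(423,206),.02),("tray",(218,266),.016),("robot?",(330,415),0)]: print(n,ray(c,uv,z))
t=cv2.imread("pics/top0.png");s=cv2.imread("pics/scene0.png")
a=cv2.resize(t[205:325,145:385],(800,400),interpolation=cv2.INTER_CUBIC)
a=np.clip(a*1.6,0,255).astype(np.uint8)
b=cv2.resize(s[185:275,155:275],None,fx=4.4,fy=4.4,interpolation=cv2.INTER_CUBIC)
cv2.imwrite("pics/a.png",a);cv2.imwrite("pics/b.png",b)
E
```

```text
base [ 0.49627813 -0.06129657  0.02      ]
f2 [ 0.70237659 -0.07269145  0.02      ]
f3 [ 0.59120329 -0.26810059  0.02      ]
tray [0.4528244  0.26474547 0.016     ]
robot? [ 0.08512333 -0.00458949  0.        ]
```

View pics/a.png

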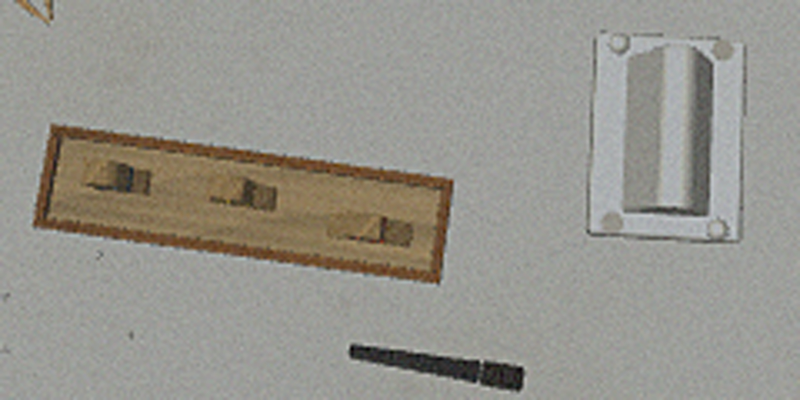

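View pics/b.png

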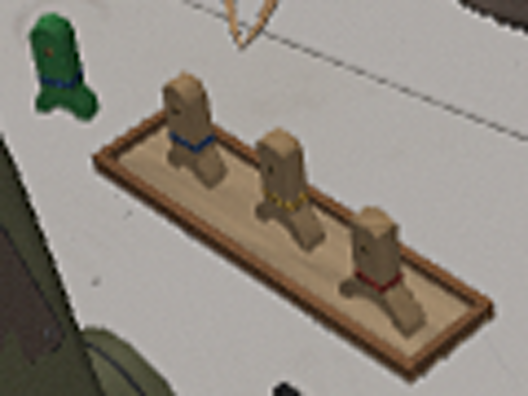

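The crop shows tray outer corners at (52,126),(453,181),(440,282),(36,227) and the former plate corners (597,31),(746,44),(740,241),(588,233). The close-up shows bands in the order blue (far, +y), ochre, red (nearest the formers).

```bash
python3 - <<'E'
from h import *
c=cam("top");f=lambda L,z:np.array([ray(c,(145+u/3.3333,205+v/3.3333),z)[:2] for u,v in L])
T=f([(52,126),(453,181),(440,282),(36,227)],.016);F=f([(597,31),(746,44),(740,241),(588,233)],.019)
for n,P in (("tray",T),("former",F)):
    print(n,P.mean(0),"sides",[round(np.hypot(*(P[i]-P[i-1])),3) for i in (1,2,3,0)])
    e=P[0]-P[1]+P[3]-P[2]; print("long/horiz yaw(dir +y)",np.degrees(np.arctan2(-e[0],e[1])))
    e=P[0]-P[3]+P[1]-P[2]; print("yaw x",np.degrees(np.arctan2(e[1],e[0])))
s=r.get_state();Rt=R.from_quat(s["eef_rot"]).as_matrix();print(Rt.round(3))
# head rays at z=.09: front top of each leaf
for uv in [(140,183),(262,195),(398,232)]: print(f([uv],.09))
E
```

```text
tray [0.45264929 0.26413584] sides [np.float64(0.314), np.float64(0.077), np.float64(0.313), np.float64(0.078)]
long/horiz yaw(dir +y) -9.390769893131278
yaw x -8.496473942668013
former [ 0.49427654 -0.06208875] sides [np.float64(0.116), np.float64(0.151), np.float64(0.115), np.float64(0.156)]
long/horiz yaw(dir +y) -5.789609906877161
yaw x -5.304181008650017
[[-0.97   0.242 -0.   ]
 [ 0.242  0.97  -0.002]
 [-0.    -0.002 -1.   ]]
[[0.46469183 0.32830443]]
[[0.45345448 0.24022789]]
[[0.42423907 0.14303856]]
```

Emit:
carry_out([
  {"rot": [0,0,-0.087],"xyz": [-0.353,-0.263,0],"grip": 0},
  {"rot": [0,0,-0.087],"xyz": [-0.353,-0.263,0],"grip": 0},
  {"rot": [0,0,-0.087],"xyz": [-0.353,-0.263,0],"grip": 0},
  {"rot": [0,0,-0.087],"xyz": [-0.353,-0.263,0],"grip": 80},
  {"rot": [0,0,-0.087],"xyz": [-0.353,-0.263,0],"grip": 80},
  {"rot": [0,0,-0.087],"xyz": [-0.353,-0.263,0],"grip": 80},
  {"rot": [0,0,-0.087],"xyz": [-0.353,-0.263,0],"grip": 80},
  {"rot": [0,0,-0.087],"xyz": [-0.353,-0.263,0],"grip": 80},
])

```text
clock: 0.77
tool_pos: [0.3633, 0.3465, 0.2385]
eef_rot: [0.079, 0.997, -0.0, -0.0]
contact_force: [0.4, 0.0, 0.8]
opening: 0.687
finger_force: 0.0
```

Emit:
carry_out([
  {"rot": [0,0,0],"xyz": [-0.075,-0.065,0],"grip": 80},
  {"rot": [0,0,0],"xyz": [-0.075,-0.065,0],"grip": 80},
  {"rot": [0,0,0],"xyz": [-0.075,-0.065,0],"grip": 80},
  {"rot": [0,0,0],"xyz": [-0.075,-0.065,0],"grip": 80},
  {"rot": [0,0,0],"xyz": [-0.075,-0.065,0],"grip": 80},
])

```text
clock: 1.18
tool_pos: [0.4266, 0.2718, 0.2385]
eef_rot: [0.08, 0.997, -0.0, -0.0]
contact_force: [-0.4, 0.7, 1.3]
opening: 0.684
finger_force: 0.0
```

```bash
python3 - <<'E'
from h import *
s=r.get_state();im=r.snapshot("wrist")[:,:,::-1];cv2.imwrite("pics/w1.png",im);np.save("s1.npy",s,allow_pickle=True)
print(s["clock"],s["tool_pos"],s["eef_rot"])
c=cam("wrist",s)
for y in (-.098,0,.098):
    a=np.radians(-9);P=np.array([.4526-np.sin(a)*y,.2641+np.cos(a)*y,.09]);print(P,proj(c,P))
cv2.imwrite("pics/w1b.png",cv2.resize(im,(800,600)))
E
```

```text
1.1833 [0.42659262 0.2717591  0.23845809] [ 8.00302849e-02  9.96792382e-01 -9.14987748e-06 -3.17672543e-04]
[0.43726942 0.16730654 0.09      ] [188.42065036 217.77184214]
[0.4526 0.2641 0.09  ] [280.44915661 217.45711227]
[0.46793058 0.36089346 0.09      ] [372.57210229 217.14205942]
```

View pics/w1b.png

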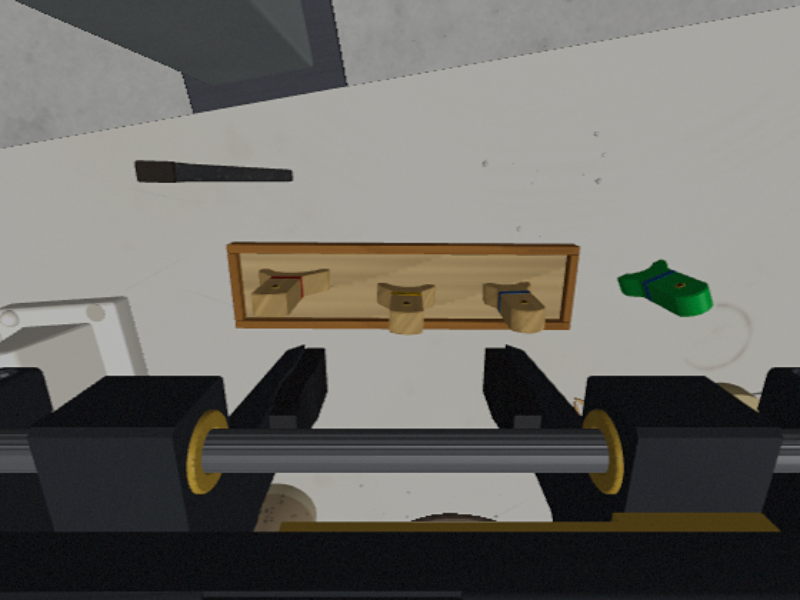

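The wrist view shows red (278,292), ochre (406,305) and blue (522,310) leaf heads; the former is at lower left. I'll zoom in on the heads to measure.

```bash
python3 - <<'E'
import cv2
im=cv2.imread("pics/w1.png")[165:238,155:410]
cv2.imwrite("pics/w1c.png",cv2.resize(im,(796,228),interpolation=cv2.INTER_CUBIC))
E
```

```text
(no output)
```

View pics/w1c.png

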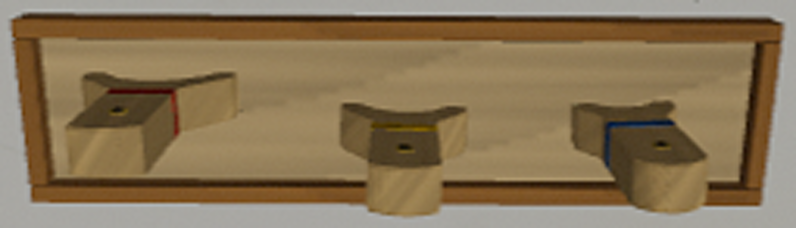

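The crop shows the sole corners of the near faces: red (83,73)-(236,72), ochre (341,103)-(467,107), blue (573,105)-(674,103).

```bash
python3 - <<'E'
from h import *
s=np.load("s1.npy",allow_pickle=True).item();c=cam("wrist",s)
g=lambda u,v,z:ray(c,(155+u/3.1216,165+v/3.1233),z)
t=[g(u,v,.016)[:2] for u,v in [(12,15),(783,20),(765,203),(33,200)]]
print("tray",np.mean(t,0),[np.hypot(*(t[i]-t[i-1])) for i in range(4)])
e=t[1]-t[0]+t[2]-t[3];ty=np.arctan2(-e[0],e[1]);print("yaw",np.degrees(ty))
for n,A,B,top in [("red",(83,73),(236,72),(106,150)),("och",(341,103),(467,107),(403,192)),("blu",(573,105),(674,103),(671,188))]:
    a,b=g(*A,.006),g(*B,.006);e=b-a;y=np.arctan2(-e[0],e[1])
    C=(a+b)/2+.009*np.array([np.cos(ty),np.sin(ty),0])
    print(n,C,"w",np.hypot(*e[:2]),"yaw",np.degrees(y),"top",g(*top,.088))
# delta to ochre grasp
E
```

```text
tray [0.45564135 0.26579561] [np.float64(0.08041570554789274), np.float64(0.313536779645503), np.float64(0.07973219118687817), np.float64(0.31611840168047184)]
yaw -9.521678258259428
red [0.43372295 0.16637392 0.006     ] w 0.0650922431054658 yaw -8.82685981126414 top [0.432731   0.16843402 0.088     ]
och [0.46450067 0.26672971 0.006     ] w 0.054159507555689795 yaw -11.093639722173492 top [0.46408358 0.26618897 0.088     ]
blu [0.4791413  0.35981259 0.006     ] w 0.0433090153436412 yaw -8.032350162304914 top [0.47746059 0.35795234 0.088     ]
```

Emit:
carry_out([
  {"rot": [0,0,0],"xyz": [-0.038,0.001,0.04],"grip": 80},
  {"rot": [0,0,0],"xyz": [-0.038,0.001,0.08],"grip": 80},
  {"rot": [0,0,0],"xyz": [-0.038,0.001,0.115],"grip": 80},
  {"rot": [0,0,0],"xyz": [-0.038,0.001,0.145],"grip": 80},
  {"rot": [0,0,0],"xyz": [-0.038,0.001,0.17],"grip": 80},
  {"rot": [0,0,0],"xyz": [-0.038,0.001,0.185],"grip": 80},
  {"rot": [0,0,0],"xyz": [-0.038,0.001,0.195],"grip": 80},
  {"rot": [0,0,0],"xyz": [-0.038,0.001,0.195],"grip": 80},
])

```text
clock: 1.9
tool_pos: [0.4619, 0.269, 0.042]
eef_rot: [0.077, 0.997, -0.0, -0.002]
contact_force: [-0.8, -0.6, 0.6]
opening: 0.686
finger_force: 0.0
```

Emit:
carry_out([
  {"rot": [0,0,0],"xyz": [0,0,0],"grip": 255},
  {"rot": [0,0,0],"xyz": [0,0,0],"grip": 255},
  {"rot": [0,0,0],"xyz": [0,0,0],"grip": 255},
  {"rot": [0,0,0],"xyz": [0,0,0],"grip": 255},
  {"rot": [0,0,0],"xyz": [0,0,0],"grip": 255},
], squeeze=25)

```text
clock: 2.32
tool_pos: [0.4646, 0.2677, 0.0446]
eef_rot: [0.079, 0.997, 0.001, 0.001]
contact_force: [-0.2, 0.7, -0.9]
opening: 0.334
finger_force: 0.0
```

Emit:
carry_out([
  {"rot": [0,0,0],"xyz": [0,0,0],"grip": 255},
  {"rot": [0,0,0],"xyz": [0,0,0],"grip": 255},
  {"rot": [0,0,0],"xyz": [0,0,0],"grip": 255},
])

```text
clock: 2.57
tool_pos: [0.4645, 0.2675, 0.0444]
eef_rot: [0.079, 0.997, 0.0, 0.0]
contact_force: [-0.1, -0.6, 6.0]
opening: 0.294
finger_force: 25.0
```

Emit:
carry_out([
  {"rot": [0,0,0],"xyz": [0,0,-0.01],"grip": 255},
  {"rot": [0,0,0],"xyz": [0,0,-0.04],"grip": 255},
  {"rot": [0,0,0],"xyz": [0,0,-0.08],"grip": 255},
  {"rot": [0,0,0],"xyz": [0,0,-0.12],"grip": 255},
  {"rot": [0,0,0],"xyz": [0,-0.02,-0.155],"grip": 255},
  {"rot": [0,0,-0.03],"xyz": [-0.01,-0.06,-0.18],"grip": 255},
  {"rot": [0,0,-0.063],"xyz": [-0.02,-0.1,-0.18],"grip": 255},
  {"rot": [0,0,-0.063],"xyz": [-0.02,-0.14,-0.18],"grip": 255},
])

```text
clock: 3.23
tool_pos: [0.4646, 0.1288, 0.2261]
eef_rot: [0.046, 0.999, 0.001, 0.003]
contact_force: [0.7, -0.5, -1.6]
opening: 0.29
finger_force: 25.0
```

Emit:
carry_out([
  {"rot": [0,0,0],"xyz": [-0.005,-0.04,0],"grip": 255},
  {"rot": [0,0,0],"xyz": [-0.005,-0.08,0],"grip": 255},
  {"rot": [0,0,0],"xyz": [-0.005,-0.12,0],"grip": 255},
  {"rot": [0,0,0],"xyz": [-0.005,-0.15,0],"grip": 255},
  {"rot": [0,0,0],"xyz": [-0.005,-0.175,0],"grip": 255},
  {"rot": [0,0,0],"xyz": [-0.005,-0.19,0],"grip": 255},
  {"rot": [0,0,0],"xyz": [-0.005,-0.19,0],"grip": 255},
  {"rot": [0,0,0],"xyz": [-0.005,-0.19,0],"grip": 255},
])

```text
clock: 3.9
tool_pos: [0.449, -0.0605, 0.224]
eef_rot: [0.048, 0.999, 0.0, 0.0]
contact_force: [-0.0, -0.1, -1.4]
opening: 0.291
finger_force: 25.0
```

```bash
python3 - <<'E'
from h import *
s=r.get_state();im=r.snapshot("wrist")[:,:,::-1];cv2.imwrite("pics/w2.png",im);np.save("s2.npy",s,allow_pickle=True)
print({k:np.round(s[k],4) for k in ("clock","tool_pos","eef_rot","contact_force","opening")})
c=cam("wrist",s);p=proj(c,[.494,-.062,.05]).astype(int);print(p)
a,b=max(p[0]-120,0),max(p[1]-90,0);print(a,b)
cv2.imwrite("pics/w2b.png",cv2.resize(im[b:b+180,a:a+240],(800,600),interpolation=cv2.INTER_CUBIC))
E
```

```text
{'clock': np.float64(3.9), 'tool_pos': array([ 0.449 , -0.0605,  0.224 ]), 'eef_rot': array([4.840e-02, 9.988e-01, 1.000e-04, 1.000e-04]), 'contact_force': array([-0.0234, -0.0734, -1.4215]), 'opening': np.float64(0.2913)}
[285 224]
165 134
```

View pics/w2b.png

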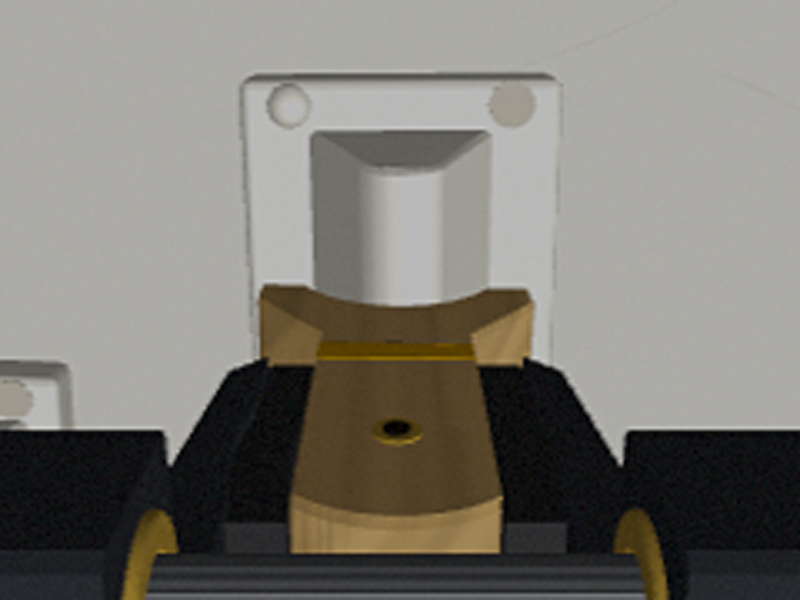

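The former shows plate near corners at (242,76)/(560,78), ridge end base corners (312,131)/(489,131) and crest end at (402,168). The ochre leaf hangs straight and square to it.

```bash
python3 - <<'E'
from h import *
s=np.load("s2.npy",allow_pickle=True).item();c=cam("wrist",s)
g=lambda u,v,z:ray(c,(165+u/3.3333,134+v/3.3333),z)
for t in (.014,.019,.024):
    a,b=g(312,131,t),g(489,131,t);A,B=g(242,76,t),g(560,78,t)
    e=(b-a)[:2];w=np.hypot(*e);ps=np.hypot(*(B-A)[:2])
    m=(a+b)/2
    # crest: ray at height where x equals m.x
    for z in np.arange(.07,.11,.0005):
        if g(402,168,z)[0]<m[0]: break
    E=(B-A);yaw=np.degrees(np.arctan2(-E[0],E[1]))
    print(t,"base w",w,"plate",ps,"yaw",yaw,"mid",m,"platemid",(A+B)/2,"crest z",z,g(402,168,z),[(R_,round(2*(R_*1.064+((z-t)*1000-R_)*.364),1)) for R_ in (14,20,26)])
a=np.radians(-5.5);print("centre from near end",(m+.06*np.array([np.cos(a),np.sin(a),0])), "from plate",(A+B)/2+.078*np.array([np.cos(a),np.sin(a),0]))
E
```

```text
0.014 base w 0.0652987673246698 plate 0.11545785865108349 yaw -5.937528734691414 mid [ 0.44014989 -0.0576083   0.014     ] platemid [ 0.42043895 -0.05552405  0.014     ] crest z 0.07650000000000001 [ 0.44007483 -0.05752793  0.0765    ] [(14, np.float64(65.1)), (20, np.float64(73.5)), (26, np.float64(81.9))]
0.019 base w 0.06438311856979258 plate 0.11383885650378396 yaw -5.937528734691433 mid [ 0.43922384 -0.05755095  0.019     ] platemid [ 0.4197893  -0.05549592  0.019     ] crest z 0.08050000000000002 [ 0.43917755 -0.05747339  0.0805    ] [(14, np.float64(64.4)), (20, np.float64(72.8)), (26, np.float64(81.2))]
0.024 base w 0.06346746981491538 plate 0.11221985435648446 yaw -5.9375287346914245 mid [ 0.43829779 -0.0574936   0.024     ] platemid [ 0.41913964 -0.0554678   0.024     ] crest z 0.08450000000000002 [ 0.43828028 -0.05741885  0.0845    ] [(14, np.float64(63.6)), (20, np.float64(72.0)), (26, np.float64(80.4))]
centre from near end [ 0.49802156 -0.06324434  0.024     ] from plate [ 0.49678054 -0.06294377  0.024     ]
```

Emit:
carry_out([
  {"rot": [0,0,0],"xyz": [-0.025,0.001,0],"grip": 255},
  {"rot": [0,0,0],"xyz": [-0.049,0.002,0.02],"grip": 255},
  {"rot": [0,0,0],"xyz": [-0.049,0.002,0.055],"grip": 255},
  {"rot": [0,0,0],"xyz": [-0.049,0.002,0.085],"grip": 255},
  {"rot": [0,0,0],"xyz": [-0.049,0.002,0.1],"grip": 255},
  {"rot": [0,0,0],"xyz": [-0.049,0.002,0.107],"grip": 255},
  {"rot": [0,0,0],"xyz": [-0.049,0.002,0.107],"grip": 255},
  {"rot": [0,0,0],"xyz": [-0.049,0.002,0.107],"grip": 255},
])

```text
clock: 4.62
tool_pos: [0.4988, -0.0615, 0.1172]
eef_rot: [0.046, 0.999, 0.0, 0.0]
contact_force: [0.3, -0.2, -0.8]
opening: 0.29
finger_force: 25.1
```

Emit:
carry_out([
  {"rot": [0,0,0],"xyz": [0,0,0.001],"grip": 255},
  {"rot": [0,0,0],"xyz": [0,0,0.002],"grip": 255},
  {"rot": [0,0,0],"xyz": [0,0,0.003],"grip": 255},
  {"rot": [0,0,0],"xyz": [0,0,0.003],"grip": 255},
  {"rot": [0,0,0],"xyz": [0,0,0.003],"grip": 255},
])

```text
clock: 5.03
tool_pos: [0.4984, -0.0629, 0.114]
eef_rot: [0.048, 0.999, 0.0, 0.0]
contact_force: [-0.1, -0.6, -1.7]
opening: 0.291
finger_force: 25.1
```

Emit:
carry_out([
  {"rot": [0,0,0],"xyz": [0,0,0.001],"grip": 255},
  {"rot": [0,0,0],"xyz": [0,0,0.002],"grip": 255},
  {"rot": [0,0,0],"xyz": [0,0,0.003],"grip": 255},
  {"rot": [0,0,0],"xyz": [0,0,0.003],"grip": 255},
])

```text
clock: 5.37
tool_pos: [0.499, -0.063, 0.1133]
eef_rot: [0.048, 0.999, -0.001, 0.002]
contact_force: [-4.6, -0.4, 24.8]
opening: 0.292
finger_force: 25.0
```

Emit:
carry_out([
  {"rot": [0,0,0],"xyz": [0,0,0.0005],"grip": 255},
  {"rot": [0,0,0],"xyz": [0,0,0.001],"grip": 255},
  {"rot": [0,0,0],"xyz": [0,0,0.0015],"grip": 255},
  {"rot": [0,0,0],"xyz": [0,0,0.0015],"grip": 255},
])

```text
clock: 5.7
tool_pos: [0.4997, -0.0631, 0.1127]
eef_rot: [0.048, 0.999, -0.001, 0.002]
contact_force: [-4.7, -0.5, 33.5]
opening: 0.294
finger_force: 25.0
```

Emit:
carry_out([
  {"rot": [0,0,0],"xyz": [0,0,-0.004],"grip": 255},
  {"rot": [0,0,0],"xyz": [0,0,-0.01],"grip": 255},
  {"rot": [0,0,0],"xyz": [0,0,-0.012],"grip": 255},
  {"rot": [0,0,0],"xyz": [0,0,-0.012],"grip": 255},
])

```text
clock: 6.03
tool_pos: [0.4985, -0.0628, 0.1215]
eef_rot: [0.047, 0.999, 0.0, 0.0]
contact_force: [0.2, -0.4, -0.9]
opening: 0.295
finger_force: 25.0
```

```bash
python3 - <<'E'
from h import *
s=r.get_state();im=r.snapshot("wrist")[:,:,::-1];cv2.imwrite("pics/w3.png",im);np.save("s3.npy",s,allow_pickle=True)
print({k:np.round(s[k],4) for k in ("clock","tool_pos","eef_rot","contact_force","opening")})
# compare leaf in hand between w2 and w3: band rows
for n in ("w2","w3"):
    i=cv2.imread(f"pics/{n}.png");h=cv2.cvtColor(i,cv2.COLOR_BGR2HSV)
    m=cv2.inRange(h,(18,170,80),(30,255,255))[210:260,240:330];v,u=np.nonzero(m);print(n,m.sum()//255,u.mean()+240,v.mean()+210,v.min()+210,v.max()+210)
E
```

```text
{'clock': np.float64(6.0333), 'tool_pos': array([ 0.4985, -0.0628,  0.1215]), 'eef_rot': array([4.750e-02, 9.989e-01, 1.000e-04, 4.000e-04]), 'contact_force': array([ 0.1932, -0.37  , -0.9023]), 'opening': np.float64(0.2946)}
w2 238 282.78991596638656 239.04621848739495 236 259
w3 283 283.08480565371025 238.53710247349824 236 241
```

Emit:
carry_out([
  {"rot": [0,0,0],"xyz": [0,0,-0.04],"grip": 255},
  {"rot": [0,0,0],"xyz": [0.008,0.025,-0.07],"grip": 255},
  {"rot": [0,0,0.02],"xyz": [0.015,0.06,-0.08],"grip": 255},
  {"rot": [0,0,0.04],"xyz": [0.022,0.1,-0.08],"grip": 255},
  {"rot": [0,0,0.063],"xyz": [0.03,0.14,-0.08],"grip": 255},
  {"rot": [0,0,0.063],"xyz": [0.037,0.18,-0.08],"grip": 255},
  {"rot": [0,0,0.063],"xyz": [0.045,0.22,-0.08],"grip": 255},
  {"rot": [0,0,0.063],"xyz": [0.053,0.26,-0.08],"grip": 255},
])

```text
clock: 6.75
tool_pos: [0.4693, 0.2028, 0.2007]
eef_rot: [0.079, 0.997, -0.0, -0.0]
contact_force: [1.1, -1.4, -1.2]
opening: 0.289
finger_force: 25.0
```

Emit:
carry_out([
  {"rot": [0,0,0],"xyz": [0.01,0.035,0],"grip": 255},
  {"rot": [0,0,0],"xyz": [0.016,0.055,0],"grip": 255},
  {"rot": [0,0,0],"xyz": [0.016,0.065,0.01],"grip": 255},
  {"rot": [0,0,0],"xyz": [0.016,0.065,0.045],"grip": 255},
  {"rot": [0,0,0],"xyz": [0.016,0.065,0.085],"grip": 255},
  {"rot": [0,0,0],"xyz": [0.016,0.065,0.12],"grip": 255},
  {"rot": [0,0,0],"xyz": [0.016,0.065,0.143],"grip": 255},
  {"rot": [0,0,0],"xyz": [0.016,0.065,0.148],"grip": 255},
])

```text
clock: 7.42
tool_pos: [0.4623, 0.2644, 0.0485]
eef_rot: [0.079, 0.997, -0.003, -0.003]
contact_force: [-0.4, -0.1, -1.2]
opening: 0.293
finger_force: 25.0
```

Emit:
carry_out([
  {"rot": [0,0,0],"xyz": [0,0,0.001],"grip": 255},
  {"rot": [0,0,0],"xyz": [0,0,0.002],"grip": 255},
  {"rot": [0,0,0],"xyz": [0,0,0.003],"grip": 255},
  {"rot": [0,0,0],"xyz": [0,0,0.004],"grip": 255},
  {"rot": [0,0,0],"xyz": [0,0,0.004],"grip": 255},
])

```text
clock: 7.83
tool_pos: [0.4652, 0.268, 0.0503]
eef_rot: [0.079, 0.997, 0.001, 0.001]
contact_force: [0.9, 0.2, -1.4]
opening: 0.291
finger_force: 25.0
```

Emit:
carry_out([
  {"rot": [0,0,0],"xyz": [0,0,0.001],"grip": 255},
  {"rot": [0,0,0],"xyz": [0,0,0.002],"grip": 255},
  {"rot": [0,0,0],"xyz": [0,0,0.003],"grip": 255},
  {"rot": [0,0,0],"xyz": [0,0,0.003],"grip": 255},
])

```text
clock: 8.17
tool_pos: [0.4644, 0.2678, 0.0462]
eef_rot: [0.079, 0.997, -0.0, -0.0]
contact_force: [0.7, -0.5, -0.7]
opening: 0.293
finger_force: 25.0
```

Emit:
carry_out([
  {"rot": [0,0,0],"xyz": [0,0,0.001],"grip": 255},
  {"rot": [0,0,0],"xyz": [0,0,0.002],"grip": 255},
  {"rot": [0,0,0],"xyz": [0,0,0.002],"grip": 255},
])

```text
clock: 8.42
tool_pos: [0.4644, 0.2677, 0.044]
eef_rot: [0.079, 0.997, -0.0, -0.0]
contact_force: [0.0, -0.3, -1.1]
opening: 0.292
finger_force: 25.0
```

Emit:
carry_out([
  {"rot": [0,0,0],"xyz": [0,0,0.0007],"grip": 255},
  {"rot": [0,0,0],"xyz": [0,0,0.0015],"grip": 255},
  {"rot": [0,0,0],"xyz": [0,0,0.0015],"grip": 255},
])

```text
clock: 8.67
tool_pos: [0.4644, 0.2678, 0.0436]
eef_rot: [0.079, 0.997, 0.0, 0.0]
contact_force: [-2.2, -1.0, 9.0]
opening: 0.294
finger_force: 25.0
```

Emit:
carry_out([
  {"rot": [0,0,0],"xyz": [0,0,-0.0005],"grip": 80},
  {"rot": [0,0,0],"xyz": [0,0,-0.0005],"grip": 80},
  {"rot": [0,0,0],"xyz": [0,0,-0.0005],"grip": 80},
  {"rot": [0,0,0],"xyz": [0,0,-0.0005],"grip": 80},
  {"rot": [0,0,0],"xyz": [0,0,-0.0005],"grip": 80},
  {"rot": [0,0,0],"xyz": [0,0,-0.03],"grip": 80},
  {"rot": [0,0,0],"xyz": [0,0,-0.07],"grip": 80},
  {"rot": [0,0,0],"xyz": [0,0,-0.07],"grip": 80},
])

```text
clock: 9.33
tool_pos: [0.4672, 0.2697, 0.1176]
eef_rot: [0.079, 0.997, 0.003, 0.003]
contact_force: [0.3, 0.5, 0.5]
opening: 0.685
finger_force: 0.0
```

Emit:
carry_out([
  {"rot": [0,0,0],"xyz": [0,0.035,0],"grip": 80},
  {"rot": [0,0,0],"xyz": [0,0.07,0],"grip": 80},
  {"rot": [0,0,0],"xyz": [0,0.088,0],"grip": 80},
  {"rot": [0,0,0],"xyz": [0,0.092,0],"grip": 80},
  {"rot": [0,0,0],"xyz": [0,0.092,0.005],"grip": 80},
  {"rot": [0,0,0],"xyz": [0,0.092,0.03],"grip": 80},
  {"rot": [0,0,0],"xyz": [0,0.092,0.055],"grip": 80},
  {"rot": [0,0,0],"xyz": [0,0.092,0.069],"grip": 80},
])

```text
clock: 10.0
tool_pos: [0.478, 0.3548, 0.041]
eef_rot: [0.08, 0.997, -0.002, -0.001]
contact_force: [-0.2, -0.3, -0.8]
opening: 0.684
finger_force: 0.0
```

Emit:
carry_out([
  {"rot": [0,0,0],"xyz": [0,0,0],"grip": 120},
  {"rot": [0,0,0],"xyz": [0,0,0],"grip": 255},
  {"rot": [0,0,0],"xyz": [0,0,0],"grip": 255},
  {"rot": [0,0,0],"xyz": [0,0,0],"grip": 255},
  {"rot": [0,0,0],"xyz": [0,0,0],"grip": 255},
  {"rot": [0,0,0],"xyz": [0,0,0],"grip": 255},
  {"rot": [0,0,0],"xyz": [0,0,0],"grip": 255},
  {"rot": [0,0,0],"xyz": [0,0,0],"grip": 255},
], squeeze=30)

```text
clock: 10.67
tool_pos: [0.4796, 0.3589, 0.0447]
eef_rot: [0.079, 0.997, 0.0, 0.001]
contact_force: [-0.6, -1.3, 6.4]
opening: 0.292
finger_force: 29.8
```

Emit:
carry_out([
  {"rot": [0,0,0],"xyz": [0,0,-0.01],"grip": 255},
  {"rot": [0,0,0],"xyz": [0,0,-0.04],"grip": 255},
  {"rot": [0,0,0],"xyz": [0,0,-0.08],"grip": 255},
  {"rot": [0,0,0],"xyz": [0,0,-0.12],"grip": 255},
  {"rot": [0,0,0],"xyz": [-0.005,-0.02,-0.15],"grip": 255},
  {"rot": [0,0,-0.02],"xyz": [-0.012,-0.06,-0.16],"grip": 255},
  {"rot": [0,0,-0.04],"xyz": [-0.02,-0.1,-0.16],"grip": 255},
  {"rot": [0,0,-0.062],"xyz": [-0.029,-0.14,-0.16],"grip": 255},
])

```text
clock: 11.33
tool_pos: [0.4854, 0.2149, 0.2053]
eef_rot: [0.046, 0.999, 0.001, 0.001]
contact_force: [0.2, -1.3, -0.9]
opening: 0.288
finger_force: 29.8
```

```bash
python3 - <<'E'
from h import *
s=r.get_state();im=r.snapshot("wrist")[:,:,::-1]
print({k:np.round(s[k],4) for k in ("clock","tool_pos","eef_rot","contact_force","opening")})
c=cam("wrist",s)
for n,lo,hi in (("ochre",(18,170,60),(30,255,255)),("red",(170,140,40),(180,255,255))):
    m=cv2.inRange(cv2.cvtColor(im,cv2.COLOR_BGR2HSV),lo,hi);k,l,st,ce=cv2.connectedComponentsWithStats(m)
    for i in range(1,k):
        if st[i,4]>8: print(n,st[i],ce[i].round(),ray(c,ce[i],.035).round(4))
cv2.imwrite("pics/w4.png",im)
E
```

```text
{'clock': np.float64(11.3333), 'tool_pos': array([0.4854, 0.2149, 0.2053]), 'eef_rot': array([4.650e-02, 9.989e-01, 5.000e-04, 1.100e-03]), 'contact_force': array([ 0.1889, -1.2783, -0.9317]), 'opening': np.float64(0.2883)}
ochre [318 153  26  17  64] [326. 157.] [0.4561 0.2633 0.035 ]
ochre [276 256  15   8  58] [283. 261.] [0.5746 0.2058 0.035 ]
ochre [201 287  17  59 452] [208. 316.] [0.6439 0.1032 0.035 ]
ochre [350 287  16  59 450] [359. 317.] [0.6626 0.295  0.035 ]
ochre [ 121  359  349   13 2782] [325. 367.] [0.7389 0.2482 0.035 ]
```

Emit:
carry_out([
  {"rot": [0,0,0],"xyz": [-0.006,-0.04,0],"grip": 255},
  {"rot": [0,0,0],"xyz": [-0.012,-0.08,0],"grip": 255},
  {"rot": [0,0,0],"xyz": [-0.018,-0.12,0],"grip": 255},
  {"rot": [0,0,0],"xyz": [-0.024,-0.16,0],"grip": 255},
  {"rot": [0,0,0],"xyz": [-0.03,-0.2,0],"grip": 255},
  {"rot": [0,0,0],"xyz": [-0.035,-0.24,0],"grip": 255},
  {"rot": [0,0,0],"xyz": [-0.039,-0.27,0],"grip": 255},
  {"rot": [0,0,0],"xyz": [-0.039,-0.277,0.01],"grip": 255},
])

```text
clock: 12.05
tool_pos: [0.4984, -0.0708, 0.1948]
eef_rot: [0.053, 0.999, -0.002, 0.001]
contact_force: [0.6, 0.6, -1.2]
opening: 0.291
finger_force: 29.8
```

Emit:
carry_out([
  {"rot": [0,0,0],"xyz": [0,0,0.02],"grip": 255},
  {"rot": [0,0,0],"xyz": [0,0,0.04],"grip": 255},
  {"rot": [0,0,0],"xyz": [0,0,0.055],"grip": 255},
  {"rot": [0,0,0],"xyz": [0,0,0.065],"grip": 255},
  {"rot": [0,0,0],"xyz": [0,0,0.065],"grip": 255},
  {"rot": [0,0,0],"xyz": [0,0,0.065],"grip": 255},
  {"rot": [0,0,0],"xyz": [0,0,0.065],"grip": 255},
])

```text
clock: 12.63
tool_pos: [0.4983, -0.0631, 0.1292]
eef_rot: [0.048, 0.999, 0.0, 0.0]
contact_force: [0.1, 0.1, -0.8]
opening: 0.29
finger_force: 29.8
```

Emit:
carry_out([
  {"rot": [0,0,0],"xyz": [0,0,0.002],"grip": 255},
  {"rot": [0,0,0],"xyz": [0,0,0.004],"grip": 255},
  {"rot": [0,0,0],"xyz": [0,0,0.006],"grip": 255},
  {"rot": [0,0,0],"xyz": [0,0,0.007],"grip": 255},
  {"rot": [0,0,0],"xyz": [0,0,0.007],"grip": 255},
])

```text
clock: 13.05
tool_pos: [0.4978, -0.0636, 0.1216]
eef_rot: [0.048, 0.999, 0.0, -0.0]
contact_force: [-0.6, 0.1, -0.6]
opening: 0.292
finger_force: 29.8
```

Emit:
carry_out([
  {"rot": [0,0,0],"xyz": [0,0,0.0005],"grip": 255},
  {"rot": [0,0,0],"xyz": [0,0,0.001],"grip": 255},
  {"rot": [0,0,0],"xyz": [0,0,0.0015],"grip": 255},
  {"rot": [0,0,0],"xyz": [0,0,0.0015],"grip": 255},
])

```text
clock: 13.38
tool_pos: [0.4979, -0.0636, 0.1201]
eef_rot: [0.048, 0.999, 0.0, -0.0]
contact_force: [0.2, 1.1, -1.5]
opening: 0.293
finger_force: 29.8
```

Emit:
carry_out([
  {"rot": [0,0,0],"xyz": [0,0,0.0005],"grip": 255},
  {"rot": [0,0,0],"xyz": [0,0,0.001],"grip": 255},
  {"rot": [0,0,0],"xyz": [0,0,0.0015],"grip": 255},
  {"rot": [0,0,0],"xyz": [0,0,0.0015],"grip": 255},
])

```text
clock: 13.72
tool_pos: [0.4979, -0.0636, 0.1186]
eef_rot: [0.048, 0.999, 0.0, -0.0]
contact_force: [0.2, -0.5, -1.3]
opening: 0.292
finger_force: 29.8
```

Emit:
carry_out([
  {"rot": [0,0,0],"xyz": [0,0,0.0005],"grip": 255},
  {"rot": [0,0,0],"xyz": [0,0,0.001],"grip": 255},
  {"rot": [0,0,0],"xyz": [0,0,0.001],"grip": 255},
])

```text
clock: 13.97
tool_pos: [0.498, -0.0634, 0.1176]
eef_rot: [0.048, 0.999, 0.0, 0.0]
contact_force: [0.6, 1.1, -0.6]
opening: 0.294
finger_force: 29.8
```

Emit:
carry_out([
  {"rot": [0,0,0],"xyz": [0,0,0.0005],"grip": 255},
  {"rot": [0,0,0],"xyz": [0,0,0.0008],"grip": 255},
  {"rot": [0,0,0],"xyz": [0,0,0.0008],"grip": 255},
])

```text
clock: 14.22
tool_pos: [0.4982, -0.0633, 0.1173]
eef_rot: [0.048, 0.999, 0.0, 0.0]
contact_force: [-0.8, 0.8, 4.9]
opening: 0.291
finger_force: 29.8
```

Emit:
carry_out([
  {"rot": [0,0,0],"xyz": [0,0,0.0004],"grip": 255},
  {"rot": [0,0,0],"xyz": [0,0,0.0004],"grip": 255},
  {"rot": [0,0,0],"xyz": [0,0,0.0004],"grip": 255},
])

```text
clock: 14.47
tool_pos: [0.4982, -0.0633, 0.1173]
eef_rot: [0.048, 0.999, 0.0, 0.001]
contact_force: [-1.4, 1.1, 9.0]
opening: 0.295
finger_force: 29.8
```

Emit:
carry_out([
  {"rot": [0,0,0],"xyz": [0,0,0.0001],"grip": 255},
  {"rot": [0,0,0],"xyz": [0,0,0.0001],"grip": 255},
  {"rot": [0,0,0],"xyz": [0,0,0.0001],"grip": 255},
  {"rot": [0,0,0],"xyz": [0,0,0.0001],"grip": 255},
  {"rot": [0,0,0],"xyz": [0,0,0.0001],"grip": 255},
  {"rot": [0,0,0],"xyz": [0,0,0.0001],"grip": 255},
  {"rot": [0,0,0],"xyz": [0,0,0.0001],"grip": 255},
])

```text
clock: 15.05
tool_pos: [0.4982, -0.0633, 0.1173]
eef_rot: [0.048, 0.999, 0.0, 0.001]
contact_force: [-1.6, 1.2, 8.7]
opening: 0.293
finger_force: 29.8
```

Emit:
carry_out([
  {"rot": [0,0,0],"xyz": [0,0,-0.0004],"grip": 255},
  {"rot": [0,0,0],"xyz": [0,0,-0.0007],"grip": 255},
  {"rot": [0,0,0],"xyz": [0,0,-0.0007],"grip": 160},
  {"rot": [0,0,0],"xyz": [0,0,-0.0007],"grip": 130},
  {"rot": [0,0,0],"xyz": [0,0,-0.0007],"grip": 110},
  {"rot": [0,0,0],"xyz": [0,0,-0.0007],"grip": 80},
  {"rot": [0,0,0],"xyz": [0,0,-0.0007],"grip": 80},
  {"rot": [0,0,0],"xyz": [0,0,-0.0007],"grip": 80},
])

```text
clock: 15.72
tool_pos: [0.4979, -0.0638, 0.117]
eef_rot: [0.048, 0.999, -0.0, -0.0]
contact_force: [0.1, 0.2, -0.1]
opening: 0.682
finger_force: 0.0
```

Emit:
carry_out([
  {"rot": [0,0,0],"xyz": [0,0,-0.015],"grip": 80},
  {"rot": [0,0,0],"xyz": [0,0,-0.05],"grip": 80},
  {"rot": [0,0,0],"xyz": [0,0,-0.09],"grip": 80},
  {"rot": [0,0,0],"xyz": [0.03,0,-0.11],"grip": 80},
  {"rot": [0,0,0],"xyz": [0.06,0,-0.11],"grip": 80},
  {"rot": [0,0,0],"xyz": [0.06,0,-0.11],"grip": 80},
  {"rot": [0,0,0],"xyz": [0.06,0,-0.11],"grip": 80},
])

```text
clock: 16.3
tool_pos: [0.4368, -0.0581, 0.2275]
eef_rot: [0.048, 0.999, -0.0, -0.0]
contact_force: [1.1, -0.4, -0.5]
opening: 0.688
finger_force: 0.0
```

```bash
python3 - <<'E'
from h import *
s=r.get_state();im=r.snapshot("wrist")[:,:,::-1];sc=r.snapshot("scene")[:,:,::-1]
print({k:np.round(s[k],4) for k in ("clock","tool_pos","contact_force","opening")})
a=cv2.resize(im[100:300,180:390],(400,381),interpolation=cv2.INTER_CUBIC)
b=cv2.resize(sc[190:300,165:355],(400,232),interpolation=cv2.INTER_CUBIC)
o=np.zeros((381,800,3),np.uint8);o[:,:400]=a;o[:232,400:]=b
cv2.imwrite("pics/fin.png",o)
E
```

```text
{'clock': np.float64(16.3), 'tool_pos': array([ 0.4368, -0.0581,  0.2275]), 'contact_force': array([ 1.07  , -0.3685, -0.4635]), 'opening': np.float64(0.6881)}
```

View pics/fin.png

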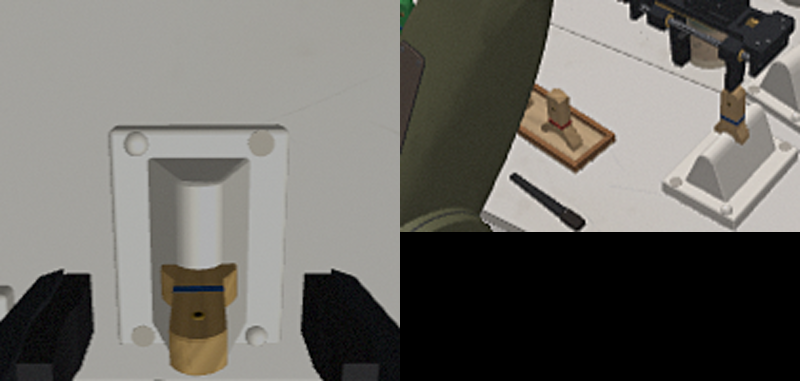

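The small leaf, with the blue band at (200,288), sits upright and snug on the ridge. The red leaf stands in the tray, and the ochre one was standing when last seen.

```bash
python3 -c "
from plant import r
print(r.finish_job())"
```

```text
the job is handed in; nothing more can be done
None
```

The small leaf (blue band) fits the nearest former: I pressed it down at about 10 N for roughly 0.8 s, left it upright at mid-ridge, and handed the job in with the other two in their tray. The middle leaf touched at the same crown height, and the large one was ruled out by the ridge's measured width, not tried. One fault: trying the middle leaf, I let the force on the ridge reach about 33 N for a moment, so it may be bruised there.

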